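# Free the optical module of an opened scanner and hold it up to the inspection camera

## Task

On the repair bench, draw the sprung dark-steel retaining slide of the opened scanner right out to its stop (it stays there; leave it out), then lift the optical module out of its bay and hold it up in the air to the inspection camera on the column: level and upright, at the height of the camera's lens and on its line of sight, the module's lens turned straight towards the camera and 100 mm from the camera's front glass. Finish while still holding the module there, motionless in the gripper; do not bump the camera, and leave the other things on the bench where they are.

Things in the scene. Friction and masses are not known exactly. Their poses are not given: they have to be found in the camera images.
- cradle: Fixed service cradle with the scanner's opened black shell, 210 x 130 mm. Origin: centre of the underside, on the bench; +x runs lengthwise from slide to bay, z up. Bay centred at x = 40 mm, floor 20 mm above the bench; all walls there rise at most 10 mm above that floor. The slide's two guides (x -80 to -20 mm, y to 21 mm either side) rise 45 mm above the bench.
- retainer (a joint): Retaining slide: how far it is drawn out (m), level along the cradle's -x. 0: fully in, its tongue over the module's rear foot, which cannot be lifted; 0.040: at the stop. It starts at 0 to 0.004. A light spring (40 N/m) pulls it in, but a 4 N friction brake holds it wherever it is left; drawing it takes 4 to 6 N.
- retainer_tab (a point): Centre of the top of the slide's upright dark-steel pull tab; moves with the slide, axes of the cradle. Tab 14 mm thick (cradle x, the travel) x 26 mm wide (cradle y), standing 34 mm above the flat tongue (30 mm wide); top 79.5 mm above the bench. 45 mm are free between tab and module.
- module: Optical module: aluminium block 56 (x) x 36 (y) x 48 (z) mm, with a black lens barrel on its +x end (26 mm across, 10 long, axis 26 above the underside) and a foot on its -x end (14 long, 36 wide, 18 high). 0.11 to 0.23 kg. Origin: centre of the block's underside. It starts in the bay, axes parallel to the cradle's, origin at cradle (40, 0, 20) mm.
- module_lens (a point): Centre of the front face of the module's lens, at module (38, 0, 26) mm; the lens looks along the module's +x; axes are the module's.
- camera_head: Inspection camera head on a column, fixed: grey box with a black barrel and aluminium rim, 113 mm long and 44 mm across. Origin on its optical axis, 60 mm behind the front glass; +x is the level direction in which it looks, z up. Its height differs from run to run (optical axis 160 to 240 mm above the bench).
- camera_window (a point): Centre of the camera's front glass, at camera_head (60, 0, 0) mm; axes those of the camera head.
- focus (a point): The point in the air 100 mm in front of the camera's front glass on its optical axis, camera_head (160, 0, 0) mm, where the module's lens is to be held; axes those of the camera head.
- camera: The camera's stand, fixed to the bench: base 150 x 140 x 16 mm, origin at the centre of its underside, +x in the viewing direction. The column (22 mm across) stands at x = -30 mm, up to 320 mm; a small screen, 150 mm wide, sits on top of it, to 395 mm.
- battery: Bystander: grey battery pack 70 x 36 x 22 mm lying flat, origin at the centre of its underside.
- screwdriver: Bystander: screwdriver 180 mm long, lying along its own x.
- wipes: Bystander: white tub with black lid, 90 mm across, 120 mm tall, origin under its centre.
- meter: Bystander: orange hand meter 130 x 75 x 36 mm lying flat, origin under its centre.
- screw_tray: Bystander: black screw tray 110 x 80 x 22 mm with four cells, origin under its centre.
- shell_cap: Bystander: black scanner cap 85 x 65 x 32 mm, origin under its centre.
- solder_reel: Bystander: white reel 56 mm across, 35 mm tall, standing on end, origin under its centre.
Not all that is in view belongs to the job. Leave any turquoise look-alike of the cradle alone.

How it is judged:
By the outcome, as a careful person would: the job done as asked, in the order asked, and still so for the second after the job is handed in, while the arm keeps its last pose, push and grip.
It also fails if it takes over 50 s, if anything falls off the work surface, if the arm or the gripper's body presses on something with over 40 N, if the wrist force passes 120 N, or if a joint passes its speed limit or range.

## Robot

A 6-joint arm with a two-finger parallel gripper is mounted at the origin on the work surface. World frame = base frame: x ahead of the robot, y to its left, z up, the work surface at z = 0. Lengths are in m, angles in rad, forces in N, time in s.
With the tool pointing down it reaches from about 0.3 to 0.75 m from the base axis. Payload 8.5 kg.
Tool frame: the origin (TCP) lies midway between the tips of the shut fingers; the grasp point (between the pads) lies 19 mm behind it; z points along the fingers, y is the line along which they close (so a half turn about z gives the same grasp; the last joint's range is limited). The gripper opens to 85 mm and grips with 20 to 120 N. Pads are 22 mm wide; open, the fingers measure 114 mm over their backs; the gripper's body (76 mm by 85 mm) begins 54 mm behind the grasp point. The pads swing forward as they close: fully open they stand 13 mm farther back than shut.
Start: joints at [-1.497, 0.381, 1.297, -0, 1.464, -0.215], TCP at [0.157, -0.527, 0.231] pointing down, gripper open.
Joint ranges: [-3.11, 3.11], [-0.89, 2.33], [0.22, 2.48], [-1.42, 4.56], [0.17, 2.85], [-2.88, 2.88]. Speed limits (rad/s): [2.39, 2.39, 3.14, 3.14, 3.14, 3.14].

## Interface

Orientations are given as a 3x3 rotation matrix whose columns are the frame's x, y, z axes.
In Python, from workcell import observe, camera, job_done gives the robot as it stands. The module is installed in compiled form; this text tells all that it offers.
- The arm moves only by the tool apply_moves, never from a script. Its argument "targets" is a list of rows, each a list of 5 numbers: the finger opening in m, from 0 to 0.0854, then the shift along the tool's x, y, z in m, then the turn about the tool's z in degrees. In form: [[gripper, dx, dy, dz, roll], ...]. A call has exactly 10 rows; each row is the pose to reach, as a shift and turn from the pose commanded when the call began, along the tool's axes at that moment; what a row does not reach only later rows make up. A row lasts 1/12 s, in which the tool goes at most 41.7 mm and 7.16 degrees, less where a joint would pass 70% of its speed; a pose out of reach is approached as far as the arm can. A call with a gripper value outside its range is refused whole. The fingers move at their own pace and stop on an object; "force" is the grip in N (left out, the last holds). Time passes only in rows, so rows that repeat a pose let the fingers close, or fill a call up. It gives the time, the measured TCP pose, the force, the opening and the grip force at its end, in the units of the state.
- observe(): the state, without advancing time (a new reading comes with each control period).
- camera(name): name is "side" or "top"; returns a dict with "color" (384x512x3 uint8, red, green, blue), "camera_matrix" (3x3 intrinsics, pixels), "rvec" (rotation vector, rad) and "tvec" (3), from world to camera coordinates, as OpenCV has them. Camera axes: x right, y down, z forward; pixel columns grow to the right and rows downward; lengths in m; the calibration is good to about 2 mm. A picture is of the moment at which its call begins. There is no depth.
- job_done(): hands the job in; it is judged then, once.
The state is a dict: "clock": time; "qpos": joint angles; "qd": joint speeds; "tau": joint torques, N m; "ee_pos": TCP position; "eef_rot": TCP orientation; "wrist_force": force on the tool from outside, world axes, zero at the start; "torque": the same for the moment, N m; "grip_width": finger opening in m; "grasp_force": force on a finger pad.
Only numpy, scipy, OpenCV 4.12 (cv2) and the standard library are available. Lean on these libraries where they do the work, as an engineer would, in place of code of your own. Each camera call takes 0.05 s, during which the arm holds its last target. There are 200 camera calls.

## Working session

There is one attempt and no reset: what is moved stays moved. The work goes in short steps, Python scripts to look and compute and a tool call to move; the robot and the scene stay as the last step left them, time stands still between calls to the robot, and variables do not carry over. Pictures are saved under pics/ and viewed, at most 10 in all, crops included, and the job is handed in when it is done.

Besides the shell and the picture viewer there is one more tool, called as name(argument=value, ...), one argument or row to a line, values as JSON. apply_moves: Moves the arm, as the interface text tells. Its arguments: {"type":"object","properties":{"targets":{"type":"array","items":{"type":"array","items":{"type":"number"}}},"force":{"type":"number"}},"required":["targets"]}

```bash
mkdir -p pics
python3 - <<'E'
from workcell import observe, camera
import cv2,pickle
d={}
for n in("side","top"):
    c=camera(n);d[n]=c
    cv2.imwrite(f"pics/{n}0.png",cv2.resize(c["color"][:,:,::-1],(800,600),interpolation=cv2.INTER_CUBIC))
    print(n,c["camera_matrix"],c["rvec"],c["tvec"])
    R=cv2.Rodrigues(c["rvec"])[0];print(-R.T@c["tvec"].ravel(),R)
pickle.dump(d,open("d0.pkl","wb"))
s=observe();print(s)
E
```

```text
side [[495.48310087   0.         253.89038982]
 [  0.         495.48310087 191.12399881]
 [  0.           0.           1.        ]] [ 0.2289641  -2.67387065  1.44434552] [0.50781394 0.13370232 1.35511503]
[0.3036815  1.13197758 0.85935579] [[-0.98432661 -0.17599586 -0.0112512 ]
 [-0.08707955  0.54052316 -0.83681053]
 [ 0.15335673 -0.82271512 -0.54737697]]
top [[437.25217636   0.         252.87214794]
 [  0.         437.25217636 189.10110654]
 [  0.           0.           1.        ]] [ 2.09584293 -2.1304386   0.19437727] [0.02268248 0.53556123 1.38168961]
[ 2.57068362e-01 -1.12266191e-03  1.45956195e+00] [[-0.01502998 -0.9997937  -0.01366244]
 [-0.98081326  0.01739805 -0.19417171]
 [ 0.19436935  0.01048191 -0.98087241]]
{'clock': 0.1, 'qpos': array([-1.49729802e+00,  3.81116095e-01,  1.29813875e+00, -8.16636601e-06,
        1.46364351e+00, -2.15325552e-01]), 'qd': array([-0.00130701, -0.00273312, -0.0007205 , -0.00103943,  0.00129334,
        0.00109431]), 'tau': array([ 5.42995316e-03, -4.49217331e+01, -2.31651038e+01, -1.07956375e-04,
        3.69789617e-03, -1.65022675e-05]), 'ee_pos': array([ 0.15661604, -0.52695315,  0.23079585]), 'eef_rot': array([[ 9.58579297e-01,  2.84825774e-01, -1.03978565e-04],
       [ 2.84825664e-01, -9.58578451e-01,  1.30158675e-03],
       [ 2.71053842e-04, -1.27728988e-03, -9.99999148e-01]]), 'wrist_force': array([-0.13534465,  0.03056696, -0.35449559]), 'torque': array([0.06847313, 0.01410791, 0.03177196]), 'grasp_force': 0.0, 'grip_width': 0.08523463673909144}
```

View pics/side0.png

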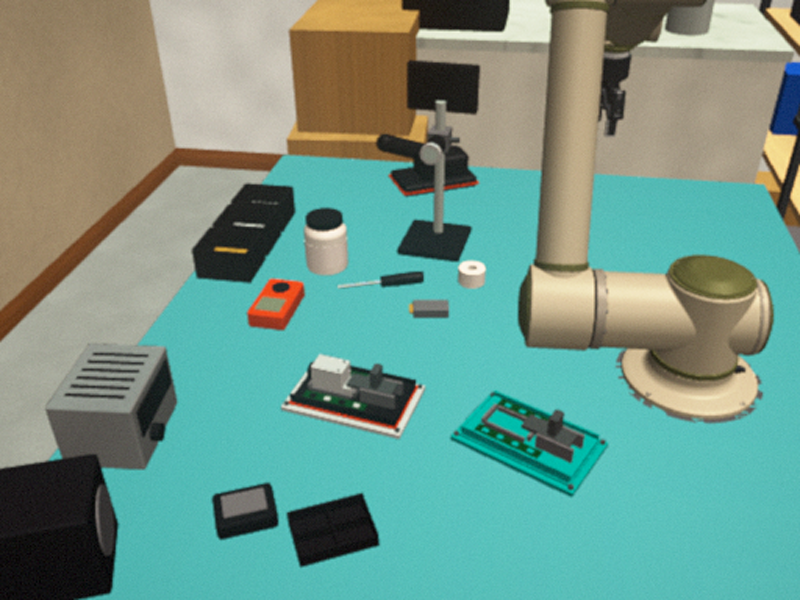

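View pics/top0.png

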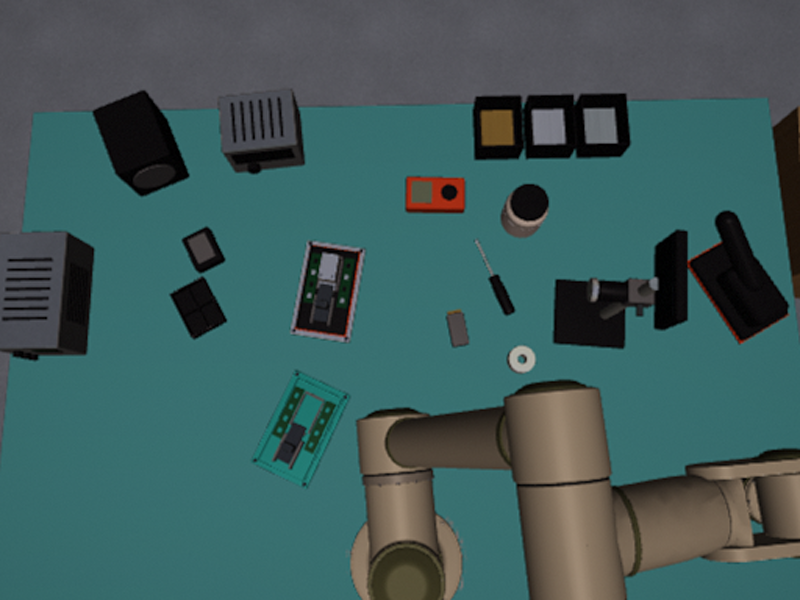

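The side view shows the cradle's white rim around (355,398), the module at (330,373), the tab at (376,372), and the camera column at (438,190) with its head at about (430,150). In the top view the cradle is at (328,290), and the camera head runs from its rim at (592,290) to (655,293), looking image-left, which is roughly +y. I'll zoom in on these.

Run:
```python
import pickle,cv2,numpy as np
d=pickle.load(open("d0.pkl","rb"))
def crop(n,x0,y0,w,h,W,H): return cv2.resize(d[n]["color"][y0:y0+h,x0:x0+w,::-1],(W,H),interpolation=cv2.INTER_CUBIC)
a=crop("side",175,215,100,75,400,300)   # x4
b=crop("top",180,145,60,80,400,300) if 0 else crop("top",170,148,100,75,400,300)
c=crop("side",235,30,80,60,400,300) if 0 else crop("side",230,65,100,75,400,300)
e=crop("top",345,155,100,75,400,300)
m=np.vstack([np.hstack([a,b]),np.hstack([c,e])])
m=cv2.convertScaleAbs(m,alpha=1.5,beta=15)
cv2.imwrite("pics/m0.png",m)
```

```text
(no output)
```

View pics/m0.png

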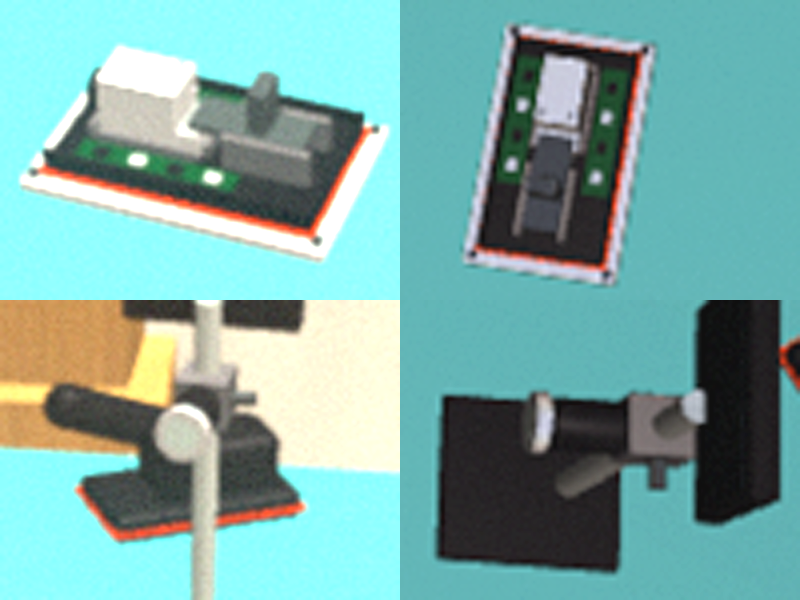

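The mosaic gives a clean cradle outline, with panel-b corners at about (107,24), (253,45), (213,284) and (65,262). Module top centre is about (149,71) in the side panel and (162,89) in the top panel. The camera's front rim is centred at about (184,432) in the side panel and (537,422) in the top panel. Next I'll measure these.

```bash
cat > h.py <<'E'
import pickle,cv2,numpy as np
def cam(c):
    R=cv2.Rodrigues(c["rvec"])[0]; return c["camera_matrix"],R,np.ravel(c["tvec"])
def ray(c,p):
    K,R,t=cam(c); v=R.T@np.linalg.inv(K)@np.array([p[0],p[1],1.]); return -R.T@t,v/np.linalg.norm(v)
def onz(c,p,z):
    o,v=ray(c,p); return o+v*(z-o[2])/v[2]
def tri(c1,p1,c2,p2):
    o1,v1=ray(c1,p1);o2,v2=ray(c2,p2)
    s=np.linalg.lstsq(np.c_[v1,-v2],o2-o1,rcond=None)[0]
    a,b=o1+s[0]*v1,o2+s[1]*v2; return (a+b)/2,np.linalg.norm(a-b)
def proj(c,P):
    return cv2.projectPoints(np.float64(P).reshape(-1,1,3),c["rvec"],c["tvec"],c["camera_matrix"],None)[0].reshape(-1,2)
E
python3 - <<'E'
from h import *
np.set_printoptions(precision=4,suppress=True)
d=pickle.load(open("d0.pkl","rb"));S,T=d["side"],d["top"]
def blob(m,seed=None):
    n,l,st,ce=cv2.connectedComponentsWithStats(m.astype(np.uint8))
    return [(st[i],ce[i],l==i) for i in range(1,n) if st[i][4]>25]
# cradle outline in both: non-turquoise region
for n,c,(x0,y0,w,h) in (("top",T,(180,150,60,75)),("side",S,(175,222,105,62))):
    hsv=cv2.cvtColor(c["color"],cv2.COLOR_RGB2HSV)[y0:y0+h,x0:x0+w]
    m=~((hsv[...,0]>75)&(hsv[...,0]<105)&(hsv[...,1]>90))
    b=max(blob(m),key=lambda q:q[0][4]); 
    cs=max(cv2.findContours(b[2].astype(np.uint8),cv2.RETR_EXTERNAL,cv2.CHAIN_APPROX_NONE)[0],key=cv2.contourArea)
    print(n,"area",b[0])
    if n=="top":
        pts=np.array([onz(c,p+[x0,y0],0.005)[:2] for p in cs[:,0].astype(float)])
        r=cv2.minAreaRect(pts.astype(np.float32)*1000);print("cradle top rect",r)
    else:
        pts=np.array([onz(c,p+[x0,y0],0.005)[:2] for p in cs[:,0].astype(float) ])
        r=cv2.minAreaRect(pts.astype(np.float32)*1000);print("cradle side rect",r)
g=lambda c:cv2.cvtColor(c["color"],cv2.COLOR_RGB2GRAY)
def P(n,u,v):
    o={"a":(175,215),"b":(170,148),"c":(230,65),"e":(345,155)}[n]; return np.array([o[0]+u/4-.375,o[1]+v/4-.375])
print("module top",tri(S,P("a",149,71),T,P("b",162,89)))
print("rim",tri(S,P("c",184,132),T,P("e",131,122)))
# camera base corners on z=16mm
q=[onz(T,P("e",*p),.016) for p in((44,95),(220,270),(38,257))]
print("base",q)
# bright module pixels
t=g(T)[155:190,195:225]; print(t.astype(int)[::2])
E
```

```text
top area [   5    4   49   66 2365]
cradle top rect ((560.1361694335938, 161.44146728515625), (133.0464630126953, 213.6142578125), 80.21746063232422)
side area [   5    4   92   55 2894]
cradle side rect ((560.2118530273438, 144.48382568359375), (167.4439697265625, 215.42950439453125), 80.24073791503906)
module top (array([0.5989, 0.1528, 0.0685]), np.float64(0.0009982177680049659))
rim (array([ 0.5034, -0.3405,  0.2435]), np.float64(0.0003629287725229929))
base [array([ 0.5738, -0.3326,  0.016 ]), array([ 0.4234, -0.4684,  0.016 ]), array([ 0.4367, -0.3194,  0.016 ])]
[[ 93 119  83  31  57 122 140 140 127 113 105 102 104 109 115 106 100  88
   86  85  90  93  95  95  95  94  94  96  95  95]
 [ 80 116 123  71  11  36  50  53  77  88  96 104 110 109 118 125 125 128
  130 135 131 125 118 111 105 105 100 106 104  98]
 [ 94 118 121  62   5  10  11  13  11  13  12  10   7   7   7   7  14  14
   24  42  54  79  89  96 100 106 110 111 120 123]
 [113 131  91  28  10  15  18  16  14  12   8  47  56  46  25   8   3   4
    4   4   3   7  10  11  10   9   9   8   8  14]
 [117 135  79   7  21  3
[... 1026 characters left out ...]
 63  50  58  68  85  93
   97  59  28  62  47  26  29  38  46  47  36  25]
 [  8  27  28  18  13  21  27  31  72  89  87  84  98 108 101 101 102  95
   99  83  51  52  36  26  32  32  30  32  32  23]
 [ 19  32  30  23  21  29  30  50  81  61  36  36  37  37  36  35  34  33
   84  75  58  41  27  31  26  23  28  32  28  19]
 [ 25  31  30  31  32  32  26  16  19  35  39  37  38  38  39  37  38  35
   93  73  54  37  26  29  19  12  25  34  25  12]
 [ 26  36  72  75  45  32  21  10  29  37  39  38  38  38  39  39  39  33
   27  15  13  22  29  32  34  32  33  34  23  10]
 [ 27  86 127 117  64  22  61  56  40  39  38  39  39  39  38  37  36  25
   14  14  14  25  31  30  30  29  32  30  18  13]]
```

Run:
```python
import pickle,cv2,numpy as np
d=pickle.load(open("d0.pkl","rb"))
def crop(n,x0,y0,w,h,W,H): return cv2.resize(d[n]["color"][y0:y0+h,x0:x0+w,::-1],(W,H),interpolation=cv2.INTER_CUBIC)
a=crop("side",195,222,50,37,400,296) 
b=crop("top",190,155,50,37,400,296)
c=crop("side",255,80,50,37,400,296)
e=crop("top",370,170,50,37,400,296)
m=np.vstack([np.hstack([a,b]),np.hstack([c,e])])
m=(255*(m/255.)**.6).astype(np.uint8)
cv2.imwrite("pics/m1.png",m)
```

```text
(no output)
```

View pics/m1.png

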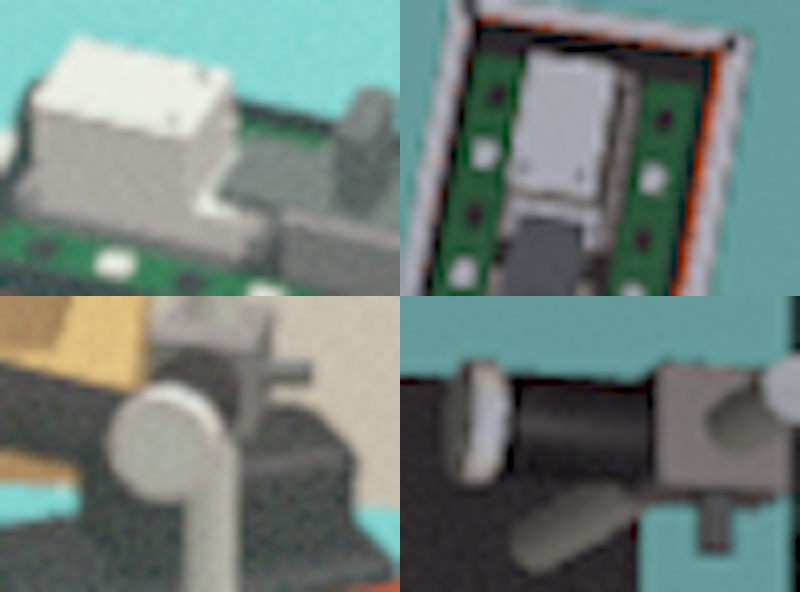

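The crop shows the tab's top at about (365,97) in the side panel, and the camera's front disc at about (160,447) side and (460,424) top. I'll refine with these and plan the first move.

```bash
cat >> h.py <<'E'
def plan(p,yaw,s=None):
    from workcell import observe
    s=s or observe();R=s["eef_rot"]
    cur=np.degrees(np.arctan2(R[1,0],R[0,0]))
    print("pos",s["ee_pos"].round(4),"yaw",cur.round(2),"tilt",R[:,2].round(4),"t",s["clock"],"shift",(R.T@(np.array(p)-s["ee_pos"])).round(4),"roll",-((yaw-cur+180)%360-180).round(2),"w",s["grip_width"].round(4),"gf",np.round(s["grasp_force"],1),"F",s["wrist_force"].round(1))
E
python3 - <<'E'
from h import *
np.set_printoptions(precision=4,suppress=True)
d=pickle.load(open("d0.pkl","rb"));S,T=d["side"],d["top"]
o={"a":(195,222),"b":(190,155),"c":(255,80),"e":(370,170)}
P=lambda n,u,v:np.array([o[n][0]+u/8-.44,o[n][1]+v/8-.44])
print("module",tri(S,P("a",133,87),T,P("b",163,124)))
print("rim",tri(S,P("c",160,151),T,P("e",60,128)))
yaw=np.radians(-9.8);C=np.array([.560,.161]);ex=np.array([np.cos(yaw),np.sin(yaw)]);ey=np.array([-ex[1],ex[0]])
p=onz(S,P("a",366,99),.0795);q=p[:2]-C
print("tab",p,"cradle",q@ex,q@ey, "seen top px",proj(T,p))
plan([.51,.168,.20],170.2)
E
```

```text
module (array([0.5994, 0.1535, 0.0685]), np.float64(0.0012286058310039339))
rim (array([ 0.5049, -0.3404,  0.2403]), np.float64(0.004314677417181719))
tab [0.5213 0.161  0.0795] cradle -0.038159028803712976 -0.006624846027513193 seen top px [[207.1264 192.7243]]Traceback (most recent call last):
  File "<stdin>", line 11, in <module>
  File "h.py", line 18, in plan
    print("pos",s["ee_pos"].round(4),"yaw",cur.round(2),"tilt",R[:,2].round(4),"t",s["clock"],"shift",(R.T@(np.array(p)-s["ee_pos"])).round(4),"roll",-((yaw-cur+180)%360-180).round(2),"w",s["grip_width"].round(4),"gf",np.round(s["grasp_force"],1),"F",s["wrist_force"].round(1))
                                                                                                                                                                                            ^^^^^^^^^^^^^^^^^^^^^
AttributeError: 'float' object has no attribute 'round'
```

apply_moves(
  targets=[
    [0.085,0.0248,-0.0256,0,-7],
    [0.085,0.0496,-0.0511,0,-14],
    [0.085,0.0744,-0.0767,0,-21],
    [0.085,0.0992,-0.1022,0,-28],
    [0.085,0.124,-0.1278,0,-35],
    [0.085,0.1488,-0.1533,0,-42],
    [0.085,0.1736,-0.1789,0,-49],
    [0.085,0.1984,-0.2044,0,-56],
    [0.085,0.2232,-0.23,0,-63],
    [0.085,0.248,-0.2556,0,-70],
  ],
)

```text
clock: 0.93
ee_pos: [0.3218, -0.2098, 0.2312]
eef_rot: [[0.055, 0.999, -0.0], [0.999, -0.055, 0.0], [0.0, -0.0, -1.0]]
wrist_force: [1.1, -0.2, 0.2]
grip_width: 0.0846
grasp_force: 0.0
```

```bash
sed -i 's/-((yaw-cur+180)%360-180).round(2)/round(-((yaw-float(cur)+180)%360-180),2)/; s/s\["grip_width"\].round(4)/round(float(s["grip_width"]),4)/' h.py; python3 -c "
from h import *
plan([.52,.167,.18],170.2)"
```

```text
pos [ 0.3218 -0.2098  0.2312] yaw 86.87 tilt [-1.e-04  2.e-04 -1.e+00] t 0.9333 shift [0.3871 0.1773 0.0513] roll -83.33 w 0.0846 gf 0.0 F [ 1.1 -0.2  0.2]
```

apply_moves(
  targets=[
    [0.085,0.036,0.0164,0,-7],
    [0.085,0.072,0.0328,0,-14],
    [0.085,0.108,0.0492,0,-21],
    [0.085,0.144,0.0656,0,-28],
    [0.085,0.18,0.082,0,-35],
    [0.085,0.216,0.0984,0,-42],
    [0.085,0.252,0.1148,0,-49],
    [0.085,0.288,0.1312,0,-56],
    [0.085,0.324,0.1476,0.01,-63],
    [0.085,0.36,0.164,0.02,-70],
  ],
)

```text
clock: 1.77
ee_pos: [0.5075, 0.1401, 0.2112]
eef_rot: [[-0.92, 0.392, 0.001], [0.392, 0.92, -0.0], [-0.001, 0.0, -1.0]]
wrist_force: [0.7, -0.8, -1.0]
grip_width: 0.0848
grasp_force: 0.0
```

```bash
python3 -c "
from h import *
plan([.52,.167,.13],170.2)"
```

```text
pos [0.5075 0.1401 0.2112] yaw 156.92 tilt [ 8.e-04 -0.e+00 -1.e+00] t 1.7667 shift [-0.0008  0.0296  0.0812] roll -13.28 w 0.0848 gf 0.0 F [ 0.7 -0.8 -1. ]
```

apply_moves(
  targets=[
    [0.085,0,0.01,0.02,-5],
    [0.085,0,0.02,0.04,-10],
    [0.085,-0.001,0.0296,0.06,-13.3],
    [0.085,-0.001,0.0296,0.08,-13.3],
    [0.085,-0.001,0.0296,0.081,-13.3],
    [0.085,-0.001,0.0296,0.081,-13.3],
    [0.085,-0.001,0.0296,0.081,-13.3],
    [0.085,-0.001,0.0296,0.081,-13.3],
    [0.085,-0.001,0.0296,0.081,-13.3],
    [0.085,-0.001,0.0296,0.081,-13.3],
  ],
)

```text
clock: 2.6
ee_pos: [0.5199, 0.1645, 0.1312]
eef_rot: [[-0.984, 0.177, 0.002], [0.177, 0.984, 0.0], [-0.002, 0.0, -1.0]]
wrist_force: [-0.1, 0.0, -0.3]
grip_width: 0.0852
grasp_force: 0.0
```

Run:
```python
from h import *
from workcell import camera
plan([.52,.167,.052],170.2)
c=camera("side");t=camera("top");pickle.dump({"side":c,"top":t},open("d1.pkl","wb"))
a=cv2.resize(c["color"][190:290,175:275,::-1],(400,400),interpolation=cv2.INTER_CUBIC)
b=cv2.resize(t["color"][140:240,160:260,::-1],(400,400),interpolation=cv2.INTER_CUBIC)
cv2.imwrite("pics/m2.png",(255*(np.hstack([a,b])/255.)**.6).astype(np.uint8))
```

```text
pos [0.5199 0.1645 0.1312] yaw 169.82 tilt [ 1.6e-03  2.0e-04 -1.0e+00] t 2.6 shift [0.0005 0.0024 0.0792] roll -0.38 w 0.0852 gf 0.0 F [-0.1  0.  -0.3]
```

View pics/m2.png

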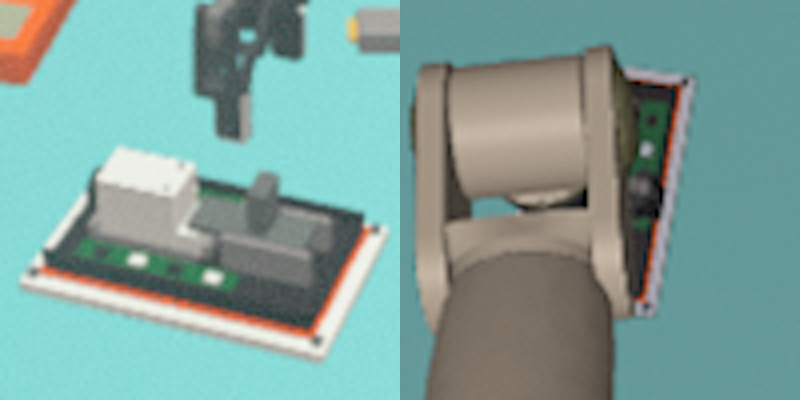

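The side panel shows the near finger tip at about (232,138) and the tab top at about (263,178), with the module and slide undisturbed. I'll check the alignment by projecting the known points.

Run:
```python
from h import *
d=pickle.load(open("d1.pkl","rb"));S=d["side"]
R=np.array([[-.984,.177,0],[.177,.984,0],[0,0,-1]]).T.T
tcp=np.array([.5199,.1645,.1312])
Q=lambda P:(proj(S,P)-[175,190]+.375)*4
for k in (.043,.05,.057): print(k,Q(tcp+R@[0,k,-.013]),Q(tcp+R@[.011,k,-.013]),Q(tcp+R@[-.011,k,-.013]))
yaw=np.radians(-9.8);C=np.array([.560,.161]);ex=np.array([np.cos(yaw),np.sin(yaw)]);ey=np.array([-ex[1],ex[0]])
for x in(-.047,-.033):
  for y in(-.013,.013): print("tab",x,y,Q(np.r_[C+x*ex+y*ey,.0795]))
for x,y,z in((.012,.018,.068),(.012,-.018,.068),(.068,.018,.068),(.068,-.018,.068),(-.08,.021,.045),(-.02,.021,.045)): print(x,y,z,Q(np.r_[C+x*ex+y*ey,z]))
```

```text
0.043 [[234.49089339 137.71841311]] [[251.52918578 141.42171943]] [[217.54598875 134.0354048 ]]
0.05 [[230.02862959 144.39370771]] [[247.13377119 148.13270904]] [[213.01767556 140.67529477]]
0.057 [[225.52480187 151.13117959]] [[242.69730148 154.90638227]] [[208.44729989 147.37686118]]
tab -0.047 -0.013 [[279.3158749  174.19389904]]
tab -0.047 0.013 [[264.53890765 198.45736139]]
tab -0.033 -0.013 [[258.82891072 169.75389187]]
tab -0.033 0.013 [[243.76468607 193.86519035]]
0.012 0.018 0.068 [[175.68700062 198.17925081]]
0.012 -0.018 0.068 [[197.65965016 165.30384598]]
0.068 0.018 0.068 [[ 95.79245659 180.27122663]]
0.068 -0.018 0.068 [[119.21958155 148.19402647]]
-0.08 0.021 0.045 [[310.35432515 259.93026767]]
-0.02 0.021 0.045 [[221.8443905  239.65405415]]
```

apply_moves(
  targets=[
    [0.085,0.001,0.003,0.02,-0.4],
    [0.085,0.001,0.003,0.045,-0.4],
    [0.085,0.001,0.003,0.065,-0.4],
    [0.085,0.001,0.003,0.076,-0.4],
    [0.085,0.001,0.003,0.078,-0.4],
    [0.085,0.001,0.003,0.078,-0.4],
    [0.085,0.001,0.003,0.078,-0.4],
    [0.06,0.001,0.003,0.078,-0.4],
    [0.05,0.001,0.003,0.078,-0.4],
    [0.04,0.001,0.003,0.078,-0.4],
  ],
  force=35,
)

```text
clock: 3.53
ee_pos: [0.5195, 0.1678, 0.053]
eef_rot: [[-0.986, 0.169, 0.001], [0.169, 0.986, 0.0], [-0.001, 0.0, -1.0]]
wrist_force: [0.9, -0.2, 0.2]
grip_width: 0.0513
grasp_force: 0.0
```

apply_moves(
  targets=[
    [0.03,0,0,0,0],
    [0.02,0,0,0,0],
    [0.015,0,0,0,0],
    [0.01,0,0,0,0],
    [0.01,0,0,0,0],
    [0.01,0,0,0,0],
    [0.01,0,0,0,0],
    [0.01,0,0,0,0],
    [0.01,0,0,0,0],
    [0.01,0,0,0,0],
  ],
  force=35,
)

```text
clock: 4.37
ee_pos: [0.5192, 0.1675, 0.0527]
eef_rot: [[-0.986, 0.169, 0.0], [0.169, 0.986, -0.0], [-0.0, -0.0, -1.0]]
wrist_force: [-2.2, -2.9, 6.3]
grip_width: 0.0257
grasp_force: 37.0
```

```bash
python3 -c "
from h import *
plan([.52,.167,.18],170.2)"
```

```text
pos [0.5192 0.1675 0.0527] yaw 170.25 tilt [ 2.e-04 -5.e-04 -1.e+00] t 4.3667 shift [-0.0009 -0.0004 -0.1273] roll 0.05 w 0.0257 gf 37.0 F [-2.2 -2.9  6.3]
```

apply_moves(
  targets=[
    [0.01,0.005,0,0,0],
    [0.01,0.01,0,0,0],
    [0.01,0.016,0,0,0],
    [0.01,0.022,0,0,0],
    [0.01,0.028,0,0,0],
    [0.01,0.033,0,0,0],
    [0.01,0.037,0,0,0],
    [0.01,0.04,0,0,0],
    [0.01,0.042,0,0,0],
    [0.01,0.042,0,0,0],
  ],
)

```text
clock: 5.2
ee_pos: [0.4812, 0.1741, 0.0528]
eef_rot: [[-0.985, 0.17, 0.008], [0.17, 0.986, -0.001], [-0.008, 0.0, -1.0]]
wrist_force: [13.0, -5.9, -5.8]
grip_width: 0.0256
grasp_force: 35.9
```

```bash
python3 -c "
from h import *
plan([.52,.167,.18],170.2)"
```

```text
pos [0.4812 0.1741 0.0528] yaw 170.24 tilt [ 0.0084 -0.001  -1.    ] t 5.2 shift [-0.0405 -0.0004 -0.1269] roll 0.04 w 0.0256 gf 35.9 F [13.  -5.9 -5.8]
```

apply_moves(
  targets=[
    [0.01,0.001,0,0,0],
    [0.01,0.002,0,0,0],
    [0.01,0.003,0,0,0],
    [0.01,0.003,0,0,0],
    [0.01,0.003,0,0,0],
    [0.01,0.003,0,0,0],
    [0.01,0.003,0,0,0],
    [0.01,0.003,0,0,0],
    [0.01,0.003,0,0,0],
    [0.01,0.003,0,0,0],
  ],
)

```text
clock: 6.03
ee_pos: [0.4811, 0.1741, 0.0528]
eef_rot: [[-0.985, 0.17, 0.014], [0.17, 0.985, -0.001], [-0.014, 0.001, -1.0]]
wrist_force: [24.6, -8.3, -14.3]
grip_width: 0.0255
grasp_force: 35.8
```

```bash
python3 -c "
from h import *
plan([.52,.167,.18],170.2)"
```

```text
pos [0.4811 0.1741 0.0528] yaw 170.2 tilt [ 0.0137 -0.0012 -0.9999] t 6.0333 shift [-0.0413 -0.0003 -0.1267] roll 0.0 w 0.0255 gf 35.8 F [ 24.6  -8.3 -14.3]
```

apply_moves(
  targets=[
    [0.01,-0.003,0,0,0],
    [0.01,-0.005,0,0,0],
    [0.01,-0.005,0,0,0],
    [0.01,-0.005,0,0,0],
    [0.03,-0.005,0,0,0],
    [0.045,-0.005,0,0,0],
    [0.06,-0.005,0,0,0],
    [0.085,-0.005,0,0,0],
    [0.085,-0.005,0,0,0],
    [0.085,-0.005,0,0,0],
  ],
)

```text
clock: 6.87
ee_pos: [0.4796, 0.1747, 0.0523]
eef_rot: [[-0.986, 0.169, -0.0], [0.169, 0.986, 0.0], [0.0, 0.0, -1.0]]
wrist_force: [0.2, 0.3, -0.1]
grip_width: 0.0846
grasp_force: 0.0
```

apply_moves(
  targets=[
    [0.085,0,0,-0.005,0],
    [0.085,0,0,-0.015,0],
    [0.085,0,0,-0.03,0],
    [0.085,0,0,-0.045,0],
    [0.085,0,0,-0.06,0],
    [0.085,0,0,-0.06,0],
    [0.085,-0.03,0,-0.06,0],
    [0.085,-0.06,0,-0.06,0],
    [0.085,-0.09,0,-0.06,0],
    [0.085,-0.119,0,-0.06,0],
  ],
)

```text
clock: 7.7
ee_pos: [0.5981, 0.1541, 0.1118]
eef_rot: [[-0.986, 0.169, -0.001], [0.169, 0.986, -0.0], [0.001, -0.0, -1.0]]
wrist_force: [0.1, 0.5, -0.7]
grip_width: 0.0849
grasp_force: 0.0
```

Run:
```python
from h import *
from workcell import camera
plan([.5994,.1537,.036],170.2)
c=camera("side");pickle.dump({"side":c},open("d2.pkl","wb"))
a=cv2.resize(c["color"][190:290,175:275,::-1],(600,600),interpolation=cv2.INTER_CUBIC)
cv2.imwrite("pics/m3.png",(255*(a/255.)**.6).astype(np.uint8))
```

```text
pos [0.5981 0.1541 0.1118] yaw 170.25 tilt [-6.e-04 -0.e+00 -1.e+00] t 7.7 shift [-0.0013 -0.0002  0.0758] roll 0.05 w 0.0849 gf 0.0 F [ 0.1  0.5 -0.7]
```

View pics/m3.png

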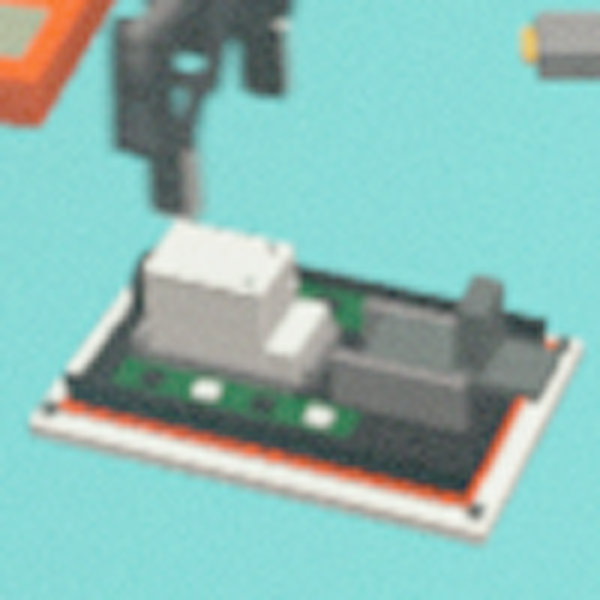

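The slide's tab now stands at (485,300), fully out, with the tongue clear of the foot at (300,330). The gripper is above the module, so I'll descend and grasp.

apply_moves(
  targets=[
    [0.085,-0.001,0,0.02,0],
    [0.085,-0.001,0,0.04,0],
    [0.085,-0.001,0,0.06,0],
    [0.085,-0.001,0,0.072,0],
    [0.085,-0.001,0,0.0755,0],
    [0.085,-0.001,0,0.0755,0],
    [0.075,-0.001,0,0.0755,0],
    [0.065,-0.001,0,0.0755,0],
    [0.055,-0.001,0,0.0755,0],
    [0.05,-0.001,0,0.0755,0],
  ],
  force=45,
)

```text
clock: 8.58
ee_pos: [0.5983, 0.1543, 0.0376]
eef_rot: [[-0.986, 0.169, 0.001], [0.169, 0.986, 0.0], [-0.001, 0.0, -1.0]]
wrist_force: [-0.5, -0.9, 0.4]
grip_width: 0.0499
grasp_force: 0.0
```

apply_moves(
  targets=[
    [0.044,0,0,0,0],
    [0.04,0,0,0,0],
    [0.036,0,0,0,0],
    [0.03,0,0,0,0],
    [0.02,0,0,0,0],
    [0.02,0,0,0,0],
    [0.02,0,0,0,0],
    [0.02,0,0,0,0],
    [0.02,0,0,0,0],
    [0.02,0,0,0,0],
  ],
  force=45,
)

```text
clock: 9.42
ee_pos: [0.5982, 0.1542, 0.0371]
eef_rot: [[-0.986, 0.169, 0.001], [0.169, 0.986, -0.0], [-0.001, 0.0, -1.0]]
wrist_force: [-0.5, 0.2, 4.6]
grip_width: 0.0351
grasp_force: 45.9
```

```bash
python3 -c "
from h import *
plan([.5994,.1537,.18],170.2)"
```

```text
pos [0.5982 0.1542 0.0371] yaw 170.25 tilt [ 5.e-04 -0.e+00 -1.e+00] t 9.4167 shift [-0.0014 -0.0003 -0.1429] roll 0.05 w 0.0351 gf 45.9 F [-0.5  0.2  4.6]
```

apply_moves(
  targets=[
    [0.02,0,0,-0.003,0],
    [0.02,0,0,-0.01,0],
    [0.02,0,0,-0.022,0],
    [0.02,0,0,-0.037,0],
    [0.02,0,0,-0.055,0],
    [0.02,0,0,-0.075,0],
    [0.02,0,0,-0.1,0],
    [0.02,0,0,-0.13,0],
    [0.02,0,0,-0.16,0],
    [0.02,0,0,-0.18,0],
  ],
)

```text
clock: 10.25
ee_pos: [0.5983, 0.1544, 0.2201]
eef_rot: [[-0.986, 0.169, 0.003], [0.169, 0.986, 0.0], [-0.003, 0.001, -1.0]]
wrist_force: [0.4, 0.6, -1.0]
grip_width: 0.0355
grasp_force: 45.4
```

Run:
```python
from h import *
from workcell import camera
f=np.array([.504,-.3405])+.1*np.array([.0924,.9957]);m=np.r_[f+.038*np.array([.0924,.9957]),.0]
print(m); m[2]=.2415-.026+.017
plan(m,84.7)
c=camera("side")
a=cv2.resize(c["color"][100:250,165:315,::-1],(600,600),interpolation=cv2.INTER_CUBIC)
cv2.imwrite("pics/m4.png",(255*(a/255.)**.6).astype(np.uint8))
```

```text
[ 0.5167512 -0.2030934  0.       ]
pos [0.5983 0.1544 0.2201] yaw 170.25 tilt [ 3.e-03  3.e-04 -1.e+00] t 10.25 shift [ 0.0198 -0.3661 -0.0128] roll 85.55 w 0.0355 gf 45.4 F [ 0.4  0.6 -1. ]
```

View pics/m4.png

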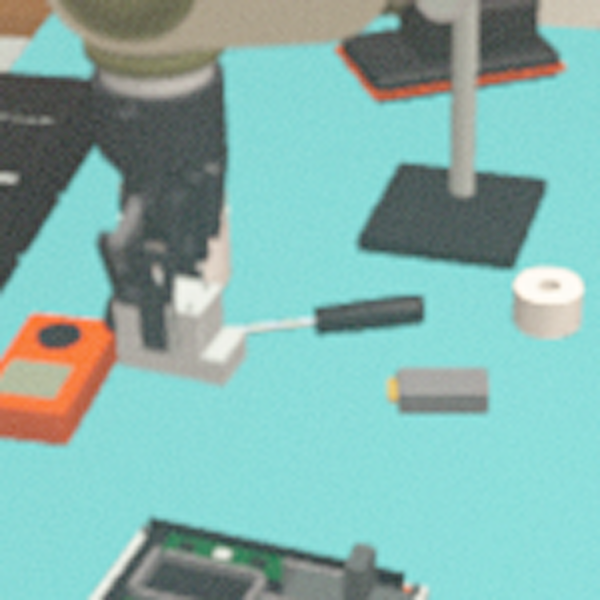

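The module is held level at about (190,320), the foot points right, the bay is empty, and the slide is still out. Now I'll carry it to the camera.

apply_moves(
  targets=[
    [0.02,0.0005,-0.008,-0.001,2],
    [0.02,0.0015,-0.025,-0.002,6],
    [0.02,0.0025,-0.047,-0.004,11],
    [0.02,0.0037,-0.07,-0.006,16.5],
    [0.02,0.005,-0.094,-0.008,22],
    [0.02,0.0062,-0.118,-0.01,27.5],
    [0.02,0.0075,-0.142,-0.012,33],
    [0.02,0.0088,-0.166,-0.013,38.5],
    [0.02,0.01,-0.19,-0.013,44],
    [0.02,0.0112,-0.21,-0.013,49],
  ],
)

```text
clock: 11.13
ee_pos: [0.5501, -0.0525, 0.2282]
eef_rot: [[-0.512, 0.859, -0.003], [0.859, 0.512, 0.001], [0.002, -0.002, -1.0]]
wrist_force: [0.2, -0.1, -1.5]
grip_width: 0.0354
grasp_force: 45.3
```

```bash
python3 -c "
from h import *
plan([.5168,-.2031,.2325],84.7)"
```

```text
pos [ 0.5501 -0.0525  0.2282] yaw 120.83 tilt [-3.2e-03  7.0e-04 -1.0e+00] t 11.1333 shift [-0.1122 -0.1057 -0.0043] roll 36.13 w 0.0354 gf 45.3 F [ 0.2 -0.1 -1.5]
```

apply_moves(
  targets=[
    [0.02,-0.016,-0.015,0,5],
    [0.02,-0.034,-0.032,0,11],
    [0.02,-0.052,-0.049,0,17],
    [0.02,-0.07,-0.066,0,23],
    [0.02,-0.085,-0.081,0,28.5],
    [0.02,-0.097,-0.093,0,32.5],
    [0.02,-0.105,-0.1,0,35],
    [0.02,-0.11,-0.104,0,36.1],
    [0.02,-0.112,-0.1057,0,36.1],
    [0.02,-0.112,-0.1057,0,36.1],
  ],
)

```text
clock: 11.97
ee_pos: [0.5188, -0.2015, 0.229]
eef_rot: [[0.085, 0.996, -0.001], [0.996, -0.085, 0.001], [0.001, -0.001, -1.0]]
wrist_force: [0.2, -0.0, -0.9]
grip_width: 0.0351
grasp_force: 45.3
```

Run:
```python
from h import *
from workcell import camera
plan([.5168,-.2031,.2325],84.7)
c=camera("side");t=camera("top");pickle.dump({"side":c,"top":t},open("d3.pkl","wb"))
a=cv2.resize(c["color"][60:160,225:325,::-1],(400,400),interpolation=cv2.INTER_CUBIC)
b=cv2.resize(t["color"][140:240,310:410,::-1],(400,400),interpolation=cv2.INTER_CUBIC)
cv2.imwrite("pics/m5.png",(255*(np.hstack([a,b])/255.)**.6).astype(np.uint8))
```

```text
pos [ 0.5188 -0.2015  0.229 ] yaw 85.15 tilt [-0.0013  0.001  -1.    ] t 11.9667 shift [-0.0017 -0.0018 -0.0035] roll 0.45 w 0.0351 gf 45.3 F [ 0.2 -0.  -0.9]
```

View pics/m5.png

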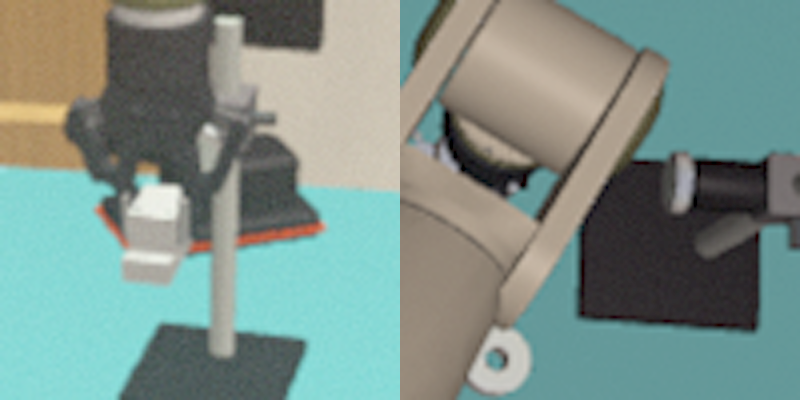

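The panels show the module with its foot towards us at about (155,225) side. The lens and the camera front are hidden behind it, while the rim is visible in the top panel at (678,183). The goal depends on the camera pose, so I'll refine the rim from the earlier stored frames (second measurement).

Run:
```python
from h import *
from scipy.optimize import least_squares
np.set_printoptions(precision=4,suppress=True,linewidth=150)
D=[pickle.load(open(f"d{i}.pkl","rb")) for i in range(4)]
S=D[0]["side"];T=D[0]["top"]
s=np.mean([D[i]["side"]["color"].astype(float) for i in(0,1,2)],0).mean(2)
t=np.mean([D[i]["top"]["color"].astype(float) for i in(0,1,3)],0).mean(2)
print("side",s[88:110,264:288].astype(int),sep="\n")
print("top",t[176:194,372:390].astype(int),sep="\n")
# camera base quad in top view, z=16 mm
hsv=(t<32).astype(np.uint8);hsv[:, :340]=0;hsv[:150]=0;hsv[235:]=0;hsv[:,412:]=0
cs=max(cv2.findContours(hsv,cv2.RETR_EXTERNAL,cv2.CHAIN_APPROX_NONE)[0],key=cv2.contourArea)[:,0].astype(float)
w=np.array([onz(T,p,.016)[:2] for p in cs])
r=cv2.minAreaRect((w*1000).astype(np.float32));print("base",r)
```

```text
side
[[151 147 137 139 138 140 145 145 138 126 119 112 111 116 120 119 120 109 105 104 111 114 114 116]
 [134 133 136 139 140 138 150 147 134 123 110 110 113 119 120 120 121 107 103 105 108 116 116 113]
 [112 118 126 130 131 134 146 141 130 120 117 121 126 127 122 120 120 108 100 104 106 112 116 112]
 [ 99 104 102 107 110 119 132 133 130 139 147 153 157 153 140 128 122 108 100 102 104 112 115 111]
 [103 101  99 102 100 107 114 129 138 155 161 166 172 174 164 154 135 115  98  98 104 113 114 114]
 [101 100 101 101 101 106 126 139 143 148 147 147 155 165 171 175 160 127  98  95 103 112 114 112]
 [100  99 100  99 100 116 135 146 147 147 148 149 150 151 158 166 170 149 110  92 100 111 111 107]
 [ 99 101 101  98 102 122 140 146 148 148 152 152 153 152 147 150 163 159 123  99 106 112 113 105]
 [ 97 100 100  99 105 130 144 148 150 154 154 152 156 153 148 149 155 163 133 104 109 111 109 102]
 [ 98  99  95  99 111 137 149 151 152 152 156 155 158 154 150 147 147 153 132 110 106 106 105  99]
 [100  96  97  99 112 138 149 153 155 154 155 157 158 154 152 144 144 149 138 117 105 101 102  98]
 [ 95 
[... 1847 characters left out ...]
  11  20  29  30  29  91 125 131 110  49  14  26  27  27  27  27]
 [ 12  12  11  21  29  33  40 108 130 132 102  41   8  18  19  20  21  21]
 [ 12  12  12  20  29  39  43 107 129 131  85  21   5  12  12  12  13  14]
 [ 13  11  11  21  30  35  59 109 126 129  73   5   5   9   8   8   8  10]
 [ 12  14  13  20  30  30  77 113 123 117  61   0   7   8   7   8   7   8]
 [ 14  13  12  16  27  31  78 107 114  87  34   0   4   6   6   7   7   8]
 [ 12  13  12  13  22  34  70  84  84  49   9   7   8   8   7   6   6   5]
 [ 13  12  14  12  14  19  30  36  32  18  11  12  12  12  11  10  12  11]]
base ((499.4966735839844, -419.39581298828125), (186.37124633789062, 146.47659301757812), 86.54965209960938)
```

Run:
```python
from h import *
np.set_printoptions(precision=4,suppress=True,linewidth=150)
D=[pickle.load(open(f"d{i}.pkl","rb")) for i in range(4)]
S=D[0]["side"];T=D[0]["top"]
t=np.mean([D[i]["top"]["color"].astype(float) for i in(0,1)],0).mean(2)
def cross(p,lv=50): # first falling crossing
    i=np.where((p[:-1]>lv)&(p[1:]<=lv))[0][0]; return i+(p[i]-lv)/(p[i]-p[i+1])
L=[onz(T,(345+cross(t[r,345:370]),r),.008)[:2] for r in range(190,214)]      # front edge
rows=[(c,240-cross(t[240:210:-1,c])) for c in range(362,396)]
B=[onz(T,p,.008)[:2] for p in rows]
def fit(P):
    P=np.array(P);c=P.mean(0);v=np.linalg.svd(P-c)[2][0];return c,v,np.degrees(np.arctan2(v[1],v[0])),np.abs((P-c)@[-v[1],v[0]]).max()
print("front",fit(L));print("right side",fit(B))
for ps in((275.2,97.7),(275.0,98.0),(274.6,98.3)):
    p,e=tri(S,ps,T,(376.95,185.2));print("rim",p,e)
```

```text
front (array([ 0.4964, -0.3247]), array([-0.996 ,  0.0889]), np.float64(174.8976206244749), np.float64(0.0006037029244365589))
right side (array([ 0.4287, -0.4014]), array([0.095 , 0.9955]), np.float64(84.55130945274011), np.float64(0.0006384372577053062))
rim [ 0.5039 -0.3393  0.2436] 0.0017600329693291167
rim [ 0.5044 -0.3396  0.2423] 0.002185857486955883
rim [ 0.5052 -0.34    0.241 ] 0.0032364229590364775
```

apply_moves(
  targets=[
    [0.02,0,-0.0014,-0.002,0.45],
    [0.02,0,-0.0014,-0.002,0.45],
    [0.02,0,-0.0014,-0.002,0.45],
    [0.02,0,-0.0014,-0.002,0.45],
    [0.02,0,-0.0014,-0.002,0.45],
    [0.02,0,-0.0014,-0.002,0.45],
    [0.02,0,-0.0014,-0.002,0.45],
    [0.02,0,-0.0014,-0.002,0.45],
    [0.02,0,-0.0014,-0.002,0.45],
    [0.02,0,-0.0014,-0.002,0.45],
  ],
)

```text
clock: 12.9
ee_pos: [0.5177, -0.2013, 0.2318]
eef_rot: [[0.092, 0.996, -0.0], [0.996, -0.092, 0.0], [0.0, -0.0, -1.0]]
wrist_force: [-0.1, 0.4, -1.4]
grip_width: 0.0352
grasp_force: 45.3
```

Run:
```python
from h import *
from workcell import camera,observe
plan([.5174,-.2015,.2311],84.7)
c=camera("side");t=camera("top");pickle.dump({"side":c,"top":t},open("d4.pkl","wb"))
s=observe();p=s["ee_pos"];a=np.radians(-95.3);R=np.array([[np.cos(a),-np.sin(a),0],[np.sin(a),np.cos(a),0],[0,0,1]])
m=p+R@[.0013,0,-.0171]
k=8;Q=lambda P:(proj(c,P)-[245,95]+.44)*k
for q in([-.028,-.018,.048],[-.028,.018,.048],[.028,-.018,.048],[-.028,.018,.018],[-.042,-.018,.018],[-.042,.018,.018],[-.042,-.018,0],[-.042,.018,0]): print(q,Q(m+R@q).round(0))
im=cv2.resize(c["color"][95:145,245:295,::-1],(400,400),interpolation=cv2.INTER_CUBIC)
b=cv2.resize(c["color"][220:295,175:275,::-1],(400,300),interpolation=cv2.INTER_CUBIC)
im=np.hstack([im,cv2.copyMakeBorder(b,0,100,0,0,cv2.BORDER_CONSTANT)])
cv2.imwrite("pics/m6.png",(255*(im/255.)**.6).astype(np.uint8))
```

```text
pos [ 0.5177 -0.2013  0.2318] yaw 84.69 tilt [-0.e+00  1.e-04 -1.e+00] t 12.9 shift [-0.0002 -0.0003  0.0007] roll -0.01 w 0.0352 gf 45.3 F [-0.1  0.4 -1.4]
[-0.028, -0.018, 0.048] [[188. 154.]]
[-0.028, 0.018, 0.048] [[ 92. 144.]]
[0.028, -0.018, 0.048] [[224.  93.]]
[-0.028, 0.018, 0.018] [[ 92. 219.]]
[-0.042, -0.018, 0.018] [[178. 246.]]
[-0.042, 0.018, 0.018] [[ 82. 235.]]
[-0.042, -0.018, 0] [[178. 290.]]
[-0.042, 0.018, 0] [[ 83. 280.]]
```

View pics/m6.png

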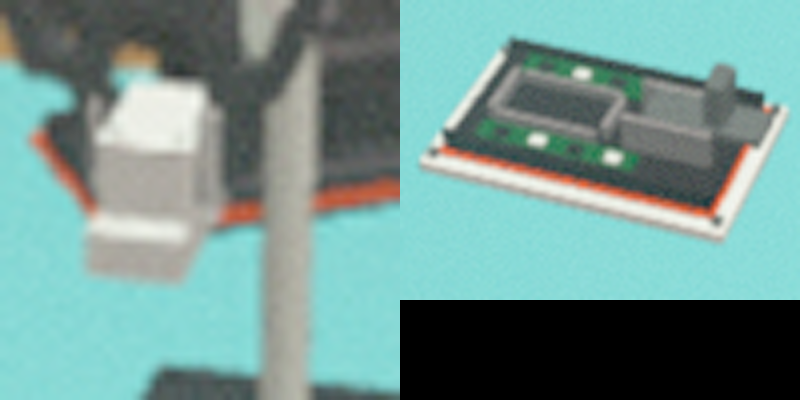

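The module is level with its foot towards us, and its corners lie within about 0.6 px of prediction. The slide remains drawn out in the right panel and the bay is empty. Handing in.

apply_moves(
  targets=[
    [0.02,0,0,0,0],
    [0.02,0,0,0,0],
    [0.02,0,0,0,0],
    [0.02,0,0,0,0],
    [0.02,0,0,0,0],
    [0.02,0,0,0,0],
    [0.02,0,0,0,0],
    [0.02,0,0,0,0],
    [0.02,0,0,0,0],
    [0.02,0,0,0,0],
  ],
)

```text
clock: 13.83
ee_pos: [0.5178, -0.2013, 0.2318]
eef_rot: [[0.092, 0.996, -0.0], [0.996, -0.092, 0.0], [0.0, -0.0, -1.0]]
wrist_force: [-0.7, -0.8, -1.6]
grip_width: 0.0354
grasp_force: 45.3
```

```bash
python3 -c "
from h import *
from workcell import job_done
plan([.5174,-.2015,.2311],84.7)
print(job_done())"
```

```text
pos [ 0.5178 -0.2013  0.2318] yaw 84.7 tilt [-1.e-04  0.e+00 -1.e+00] t 13.8333 shift [-0.0003 -0.0003  0.0007] roll -0.0 w 0.0354 gf 45.3 F [-0.7 -0.8 -1.6]
the job is handed in; nothing more can be done
None
```

Job handed in at 13.8 s: the slide is out at its stop, and the module is held still and level about 100 mm in front of the inspection camera, lens facing it; lens height and distance rest on a camera position good to about 2 mm, because neither camera could see the lens directly.

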